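# Set a guide square to the plate edge and the stop, and clamp it

### The job

Get the plate ready for scribing: take the guide square from the log book and lay it flat on the blue plate on the tilted table, with its flange flush along the whole of the plate's upper edge and the end of the flange right up against the adjustable stop, so that the stop's sprung brass pin is pressed in level. Feel it home gently, do not ram it, and when it sits right and you have let go of it, press the toggle clamp's red handle fully down so that the clamp holds it there. Do not disturb the other things on the bench.

Things in the scene. Friction and masses are not known exactly. Their poses are not given: they have to be found in the camera images.
- square: Guide square, aluminium, 0.24 to 0.39 kg. Origin: web's underside, mid length of the flange's inner face. x: from the handle to the flange, y along the flange, z up. Web 5 mm thick, 140 mm along y, from the flange 80 mm to -x; a graduated blade 42 mm wide at the -y end reaches 116 mm. Flange: lip 140 mm long, 8 mm thick (x 0 to 8), hanging 12 mm below the web's underside; its ends are flat.
- square_grip (a point): Middle of the square's black bar handle, 52 mm to -x of the body's origin, 24 mm above the web's underside; axes as the square. Handle 24 mm wide (x), 66 mm long (y), 30 mm high on the web. At the start the square lies flat on the dark log book (fixed, 208 x 150 x 16 mm) with its flange hanging past the book's far edge, 4 mm clear of the bench.
- flange_left (a point): +y end of the flange's inner face (which goes against the plate), 6 mm below the web's underside; axes as the square.
- flange_right (a point): -y end of the flange's inner face, 6 mm below the web's underside; axes as the square. The flange's end face, which goes against the stop, lies at this y.
- angle_base: Foot of the grey tilting angle table, 190 x 250 mm, fixed; origin on the bench under its middle; its x axis is the table's up-slope direction seen from above.
- plate_edge (a point): On the top rim of the upper edge of the blue-coated aluminium plate (130 x 211 x 18 mm, clamped fast on the table). x up the slope, y left along the edge, z out of the face. The plate reaches 130 mm to -x, 84 to +y, 127 to -y; the table's surface, 18 mm lower, goes on 55 mm to +x. The square is right with its axes parallel to these, web on the face, flange's inner face in the plane x = 0.
- angle_table (a joint): Tilt of the table in rad, 0.38 to 0.50: 0 level, growing as the far side rises. Locked: it does not yield. The square may stay where it is let go (friction about 0.6). Plate, stop and clamp stand on it. Two toe clamps hold the plate at its low edge (5 mm onto it, 8 mm high), clear of the square.
- seat_pin (a joint): Seat-check pin, 6 mm brass, sprung (under 0.5 N), in the face of the adjustable stop: 0 out (stands 5 mm proud of the face), 0.005 pressed in level with the face, i.e. the flange's -y end is home. The stop is a steel block 41 x 26 x 28 mm with a black knob (52 mm high in all), fast in the table's slot just past the plate's upper edge, its face looking to +y.
- stop_slot (a point): Middle of the range in which the stop is set: its face is up to 15 mm to +y or -y of this point, differently each time; where is not told, so feel or look for it. The point is 85 mm to -y of plate_edge, 5 mm beyond the edge, 6 mm below the plate's face; axes as plate_edge.
- clamp_handle (a joint): Toggle clamp's handle at the plate's +y end, rad: 0 open (handle 46 degrees above the table's plane, pointing to +y), 0.80 dead centre, 0.83 fully down at its stop, locked over centre. Pressing the handle down towards the table swings the holding arm over to -y. Takes 2 to 6 N at the grip, 10 to 20 N at the end.
- handle_grip (a point): On the axis of the red round grip, 80 mm from the handle's pivot. Grip 18 mm thick, from 27 to 113 mm from the pivot. The pivot's axis is x; it stands 17 mm above the plate's face level, 141 mm to +y, 19 mm to -x of plate_edge. Axes as plate_edge when open (this point is then 56 mm to +y and 58 mm to +z of the pivot); they turn with the handle.
- clamp_arm: Holding arm of the clamp, steel, 90 mm long, rubber foot 16 mm across at its end. Origin on its pivot, 112 mm to +y and 19 mm to -x of plate_edge, 9 mm above the plate's face level. Open, it stands upright leaning back 17 degrees. Shut, its foot presses on the web 32 mm to +y and 19 mm to -x of plate_edge.
- scriber_pen: blue marker pen, 138 mm, lying on the bench near its front edge: leave alone (origin: centre of its underside)
- screwdriver: yellow screwdriver, 187 mm: leave alone (origin: centre of its underside)
- hex_key: bent hexagon key, 94 mm: leave alone (origin: centre of its underside)
- tape_roll: roll of tape, 92 mm across, 24 mm high: leave alone (origin: centre of its underside)
- calculator: desk calculator, 125 x 69 x 16 mm: leave alone (origin: centre of its underside)
- stapler: dark stapler, 145 mm long, 46 mm high: leave alone (origin: centre of its underside)
- parts_box: small plastic box with blue lid, 96 x 64 x 28 mm: leave alone (origin: centre of its underside)
- spanner: open spanner, 150 mm: leave alone (origin: centre of its underside)

How it is judged:
By the outcome, as a careful person would: the job done as asked, in the order asked, and still so for the second after the job is handed in, with the robot touching nothing.
It also fails if it takes over 54 s, if anything falls off the work surface, if the arm or the gripper's body presses on something with over 40 N, if the wrist force passes 120 N, or if a joint passes its speed limit or range.

### The arm

A 6-joint arm with a two-finger parallel gripper is mounted at the origin on a cart in front of the work surface, level with it; the furniture and walls round the work are solid. World frame = base frame: x ahead of the robot, y to its left, z up, the work surface at z = 0. Lengths are in m, angles in rad, forces in N, time in s.
With the tool pointing down it reaches from about 0.375 to 0.925 m from the base axis. Payload 5.7 kg.
Tool frame: the origin (TCP) lies midway between the tips of the shut fingers; the grasp point (between the pads) lies 19 mm behind it; z points along the fingers, x is the direction in which the jaws open and shut, and the axes are right-handed (so a half turn about z gives the same grasp; the last joint's range is limited). The gripper opens to 88 mm and grips with 3 to 60 N. Pads are 20 mm wide; open, the fingers measure 115 mm over their backs; the gripper's body (75 mm by 178 mm) begins 61 mm behind the grasp point.
Start: joints at [1.112, 0.359, 1.51, -0, 1.272, -0.115], TCP at [0.202, 0.565, 0.223] pointing down, gripper open.
Joint ranges: [-2.97, 2.97], [-1.01, 2.36], [0.21, 2.38], [-0.96, 4.11], [0.2, 2.71], [-2.98, 2.98]. Speed limits (rad/s): [2.39, 2.39, 3.14, 3.14, 3.14, 3.14].

### API

Orientations are given as a unit quaternion [x, y, z, w].
In Python, from bench import move_ptp, servo_line, goto_joints, move_gripper, sleep, inverse_kinematics, capture, PlanningError, close_job, spot_in, silhouettes, current_clock, current_joint_pos, current_qvel, current_joint_torque, current_position, current_orientation, current_force, current_torque, current_finger_gap gives the robot as it stands. Calls block until the motion is done:
- move_ptp(position, orientation): joint-space move of the TCP to a pose.
- servo_line(position, orientation=None, rate=0.15, contact_N=None): straight line of the TCP; orientation=None keeps the orientation; rate is the mean speed in m/s. With contact_N (N) it stops when the force on the tool has changed by that much, and returns True; else False.
- goto_joints(angles): joint-space move.
- move_gripper(opening): finger opening in m; the grip force is fixed at half the most; returns when the fingers have stopped.
- sleep(seconds).
- inverse_kinematics(position, orientation): joint angles nearest the present ones, or None.
- capture(name): name is "scene" or "top" or "wrist"; returns a dict with "image" (400x640x3 uint8, blue, green, red), "range_z" (400x640 float32, m along the optical axis (not along the pixel's ray), 0 where there is no reading), "intrinsics" (3x3 intrinsics, pixels), "k1" (the pictures are not rectified: a ray, as slopes to the right and down, at radius r is drawn at 1 + k1 r^2 times it, then the intrinsics apply), "R" (3x3) and "t" (3): a world point X has camera coordinates R X + t. Camera axes: x right, y down, z forward; pixel columns grow to the right and rows downward; lengths in m; the calibration is good to about 2 mm. A picture is of the moment at which its call begins.
A pose or a line that the arm cannot do raises PlanningError and nothing moves.
- close_job(): hands the job in, once; it reports no verdict.
Trained networks look in the newest picture that a camera, given by its name, has taken for a name from the list of things; names that differ only in an ending like _2 or _b are one class to them, and where a whole thing is asked for, a point or a joint stands for the part that bears it (a point fixed in the world has none). Each returns a list of dicts, best first, with "conf" (0 to 1); they miss things now and then, are a little off and sometimes report something else, mostly with a low value. They report only what shows in the picture. A call takes as long as a camera call.
- spot_in(camera, query): "xy" ([column, row] in pixels, amid what is visible of it).
- silhouettes(camera, query): "region" (400x640 bool, what is visible of it) and "xy" ([column, row] in pixels, amid what is visible of it).
Readings, each from a call of its own:
- current_clock(): time.
- current_joint_pos(): joint angles.
- current_qvel(): joint speeds.
- current_joint_torque(): joint torques, N m.
- current_position(): TCP position.
- current_orientation(): TCP orientation.
- current_force(): force on the tool from outside, world axes, zero at the start.
- current_torque(): the same for the moment, N m.
- current_finger_gap(): finger opening in m.
Only numpy, scipy, OpenCV 4.12 (cv2) and the standard library are available. Lean on these libraries where they do the work, as an engineer would, in place of code of your own. Each camera call takes 0.05 s, during which the arm holds its last target. There are 200 camera calls.

## Working session

There is one attempt and no reset: what is moved stays moved. The work goes in short steps, each a Python script; the robot and the scene stay as the last script left them, time stands still between calls to the robot, and variables do not carry over. Pictures are saved under pics/ and viewed, about 8 in all and at most 12, crops included, and the job is handed in when it is done.

```bash
ls; mkdir -p pics; python3 - <<'E'
from bench import *
import cv2,numpy as np,pickle
d={}
for c in ["scene","top"]:
    f=capture(c); d[c]=f; cv2.imwrite(f"pics/{c}0.png",f["image"])
    print(c,f["k1"],f["intrinsics"].tolist(),f["R"].round(3).tolist(),f["t"])
    for q in ["square","square_grip","angle_base","seat_pin","clamp_handle","clamp_arm"]:
        r=silhouettes(c,q); print(q,[(round(x["conf"],2),np.round(x["xy"]).tolist(),int(x["region"].sum())) for x in r[:2]])
        d[c,q]=r
pickle.dump(d,open("d0.pkl","wb")); print(current_clock(),current_orientation())
E
```

```text
pics
scene -0.026796582239339013 [[379.7087516378791, 0.0, 324.0655327308846], [0.0, 379.7087516378791, 198.58243750711347], [0.0, 0.0, 1.0]] [[-0.788, -0.615, -0.017], [-0.415, 0.553, -0.722], [0.454, -0.562, -0.691]] [0.43408867 0.34727462 1.23809471]
square [(0.69, [380.0, 175.0], 137)]
square_grip [(0.5, [379.0, 177.0], 171)]
angle_base [(0.93, [317.0, 254.0], 1221)]
seat_pin [(0.42, [218.0, 334.0], 215)]
clamp_handle []
clamp_arm [(0.27, [379.0, 176.0], 158)]
top -0.11801401864988263 [[488.2453768143226, 0.0, 309.0338737427527], [0.0, 488.2453768143226, 197.49415590073434], [0.0, 0.0, 1.0]] [[0.005, -1.0, 0.008], [-0.989, -0.006, -0.147], [0.147, -0.007, -0.989]] [-0.04999656  0.57758533  1.80934585]
square [(0.57, [398.0, 217.0], 943), (0.16, [224.0, 245.0], 230)]
square_grip [(0.81, [393.0, 218.0], 980)]
angle_base [(0.63, [274.0, 212.0], 4778)]
seat_pin []
clamp_handle [(0.56, [220.0, 222.0], 123), (0.46, [394.0, 214.0], 939)]
clamp_arm []
0.7 [ 8.17626847e-01  5.75748502e-01 -3.28298844e-05 -7.28816038e-06]
```

View pics/scene0.png

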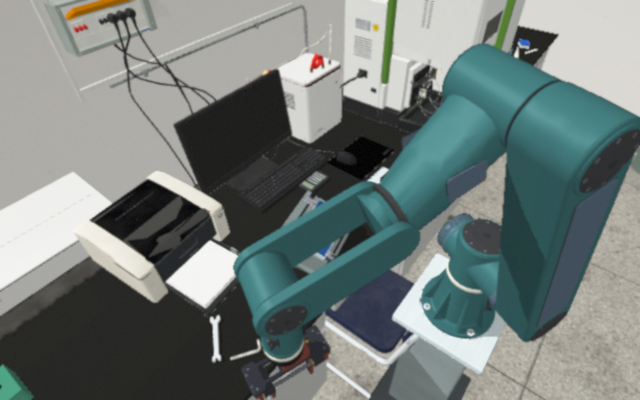

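View pics/top0.png

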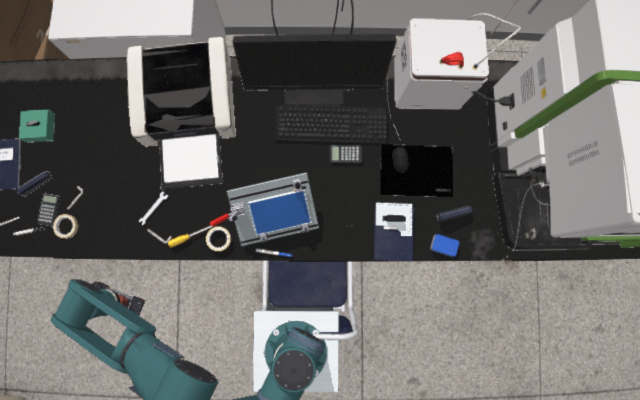

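The top view shows the table with the blue plate at (280,213), the clamp with its red handle at (222,220), and the stop at (297,184). The square is on the log book, handle at (394,218). Next I take wrist close-ups of both.

```bash
cat > h.py <<'E'
from bench import *
import cv2,numpy as np
from scipy.spatial.transform import Rotation as Rot
def undist(f,uv):
    K=f["intrinsics"]; return cv2.undistortPoints(np.array(uv,float).reshape(-1,1,2),K,np.array([f["k1"],0,0,0,0.]))[:,0]
def cloud(f):
    v,u=np.mgrid[0:400,0:640]; s=undist(f,np.c_[u.ravel(),v.ravel()]); z=f["range_z"].ravel()[:,None]
    X=np.c_[s*z,z]; return ((X-f["t"])@f["R"]).reshape(400,640,3)
def project(f,X):
    return cv2.projectPoints(np.array(X,float).reshape(-1,1,3),cv2.Rodrigues(f["R"])[0],f["t"],f["intrinsics"],np.array([f["k1"],0,0,0,0.]))[0][:,0]
def down(yaw): # tool z down, tool x at world yaw
    c,s=np.cos(yaw),np.sin(yaw); return Rot.from_matrix(np.array([[c,s,0],[s,-c,0],[0,0,-1.]])).as_quat()
E
python3 - <<'E'
from h import *
import pickle
d=pickle.load(open("d0.pkl","rb")); f=d["top"]; P=cloud(f)
for n,(u,v) in dict(grip=(394,218),plate=(280,213),handle=(222,220),stop=(297,184),book=(394,245),squareweb=(394,210)).items(): print(n,P[v,u].round(3))
for p,y in [((.62,-.2,.35),1.57),((.55,.05,.42),1.57)]:
    for yy in (y,y-3.14159): 
        q=inverse_kinematics(p,down(yy)); print(p,yy,None if q is None else np.round(q,2))
E
```

```text
grip [ 0.5   -0.367  0.053]
plate [0.512 0.06  0.09 ]
handle [0.477 0.259 0.175]
stop [ 0.609 -0.003  0.159]
book [ 0.401 -0.373  0.012]
squareweb [ 0.534 -0.373  0.024]
(0.62, -0.2, 0.35) 1.57 [-0.42  0.36  1.2  -0.    1.58 -1.99]
(0.62, -0.2, 0.35) -1.5715899999999998 [-0.42  0.36  1.2  -0.    1.58  1.15]
(0.55, 0.05, 0.42) 1.57 [-0.03  0.17  1.3  -0.    1.67 -1.6 ]
(0.55, 0.05, 0.42) -1.5715899999999998 [-0.03  0.17  1.3  -0.    1.67  1.54]
```

```bash
python3 - <<'E'
from h import *
import pickle
d={}
for n,p in [("tab",(.50,.06,.46)),("sq",(.46,-.36,.36))]:
    move_ptp(p,down(0.0)); f=capture("wrist"); d[n]=f; cv2.imwrite(f"pics/w_{n}.png",f["image"])
    print(n,current_clock(),np.round(current_joint_pos(),2),f["R"].round(3).tolist(),f["t"])
    for q in ["square","square_grip","angle_base","plate_edge","seat_pin","clamp_handle","clamp_arm","stop_slot"]:
        r=silhouettes("wrist",q); print(q,[(round(x["conf"],2),np.round(x["xy"]).tolist(),int(x["region"].sum())) for x in r[:2]])
        d[n,q]=r
pickle.dump(d,open("d1.pkl","wb"))
E
```

```text
tab 3.0083 [-0.02  0.09  1.31  0.    1.75 -0.02] [[1.0, 0.0, -0.0], [0.0, -0.956, 0.295], [-0.0, -0.295, -0.956]] [-0.49856951 -0.04731026  0.6357728 ]
square [(0.71, [323.0, 338.0], 648)]
square_grip [(0.98, [326.0, 343.0], 666)]
angle_base [(0.8, [337.0, 129.0], 19872)]
plate_edge [(0.89, [339.0, 129.0], 19899), (0.2, [311.0, 21.0], 695)]
seat_pin [(0.18, [339.0, 129.0], 20191)]
clamp_handle [(0.69, [313.0, 19.0], 682), (0.49, [266.0, 33.0], 906)]
clamp_arm [(0.79, [317.0, 57.0], 576)]
stop_slot [(0.64, [342.0, 128.0], 19837)]
sq 5.05 [-0.78  0.24  1.34  0.    1.56 -0.78] [[1.0, 0.0, 0.001], [-0.0, -0.955, 0.295], [0.001, -0.295, -0.955]] [-0.45984384 -0.41900299  0.41642351]
square [(0.97, [349.0, 165.0], 4658)]
square_grip [(0.95, [351.0, 169.0], 4657)]
angle_base []
plate_edge [(0.23, [291.0, 267.0], 1669)]
seat_pin []
clamp_handle []
clamp_arm [(0.59, [353.0, 168.0], 4546)]
stop_slot []
```

```bash
python3 -c "
import cv2,numpy as np
a=cv2.imread('pics/w_tab.png');b=cv2.imread('pics/w_sq.png')
cv2.imwrite('pics/both.png',np.vstack([a[:300],b[:300]]))"
```

```text
(no output)
```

View pics/both.png

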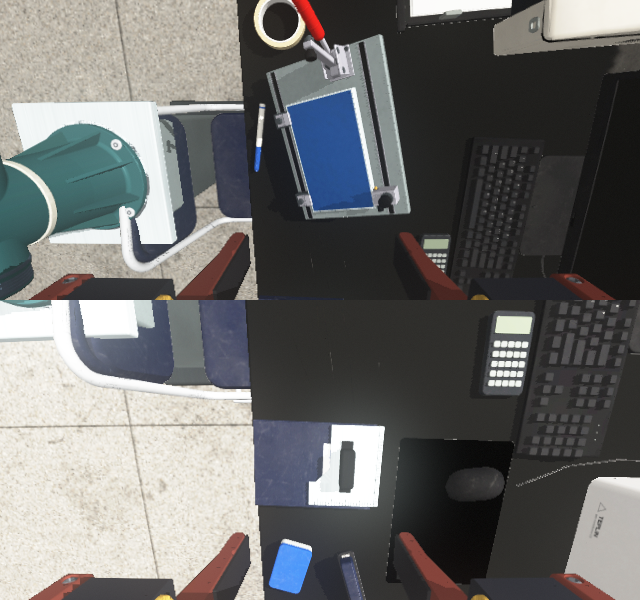

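Wrist views: blue plate corners are about (288,105), (352,88), (372,205), (312,212), with the stop at (385,195) and the clamp at (330,55). In the lower image the square's handle is at (347,466), with the flange to the right. Now I fit the poses.

```bash
cat > fit.py <<'E'
from h import *
def platefit(f):
    P=cloud(f); im=f["image"].astype(int); hsv=cv2.cvtColor(f["image"],cv2.COLOR_BGR2HSV)
    m=((hsv[...,0]>100)&(hsv[...,0]<125)&(hsv[...,1]>150)&(f["range_z"]>0)&(P[...,0]>.38)&(P[...,0]<.68)&(P[...,1]>-.1)&(P[...,1]<.25)).astype(np.uint8)
    n,l,s,_=cv2.connectedComponentsWithStats(m); m=(l==1+s[1:,4].argmax())
    X=P[cv2.erode(m.astype(np.uint8),np.ones((5,5)))>0]; c=X.mean(0)
    for _ in range(3):
        nrm=np.linalg.svd(X-X.mean(0),full_matrices=False)[2][2]; nrm*=np.sign(nrm[2]); c=X.mean(0); r=(X-c)@nrm; X=X[abs(r)<.004]
    # intersect mask contour rays with plane
    cn=max(cv2.findContours(m.astype(np.uint8),0,1)[0],key=len)[:,0]
    s=undist(f,cn); d=np.c_[s,np.ones(len(s))]@f["R"]; C=-f["R"].T@f["t"]
    E=C+d*((c-C)@nrm/(d@nrm))[:,None]
    ex=np.array([nrm[2],0,-nrm[0]]); ex/=np.linalg.norm(ex); ey=np.cross(nrm,ex)
    q=np.c_[(E-c)@ex,(E-c)@ey].astype(np.float32); (cx,cy),(w,h),a=cv2.minAreaRect(q)
    return c,nrm,ex,ey,(cx,cy),(w,h),a,r.std(),q
E
python3 - <<'E'
from fit import *
import pickle
d=pickle.load(open("d1.pkl","rb")); f=d["tab"]
c,n,ex,ey,ctr,wh,a,rs,q=platefit(f); print(c,n,np.arccos(n[2]),np.degrees(np.arctan2(-n[1],-n[0])),ctr,wh,a,rs)
f=d["sq"];P=cloud(f);m=d["sq","square"][0]["region"]&(f["range_z"]>0);X=P[m]
print(np.percentile(X,[2,50,98],axis=0).round(4)); print(np.histogram(X[:,2],np.arange(0,.07,.004)))
for lo,hi in [(.038,.06),(.014,.03)]:
    Y=X[(X[:,2]>lo)&(X[:,2]<hi)]; print(len(Y),np.median(Y,axis=0),cv2.minAreaRect((Y[:,:2]*1000).astype(np.float32)))
E
```

```text
[0.51527799 0.06659758 0.08973164] [-0.40675333 -0.10060682  0.90798128] 0.43235553508542535 13.892771870789971 (-0.0022538267076015472, -0.006055325269699097) (0.12234533578157425, 0.20287512242794037) 12.226628303527832 0.0008614194959126075
[[ 0.4432 -0.4399  0.0185]
 [ 0.5101 -0.3766  0.0208]
 [ 0.5599 -0.3074  0.0509]]
(array([   2,    0,    0,   16, 1100, 2858,   45,    9,   13,    8,   12,
         75,  484,   12,    0,    0,    0]), array([0.   , 0.004, 0.008, 0.012, 0.016, 0.02 , 0.024, 0.028, 0.032,
       0.036, 0.04 , 0.044, 0.048, 0.052, 0.056, 0.06 , 0.064, 0.068]))
588 [ 0.50099595 -0.37012106  0.04998986] ((501.6326599121094, -371.2116394042969), (64.22506713867188, 24.16067886352539), 88.3564453125)
4022 [ 0.51795774 -0.38000867  0.02057045] ((499.66357421875, -374.356689453125), (141.97154235839844, 124.36195373535156), 88.05596923828125)
```

```bash
cat >> fit.py <<'E'
def frame(f):
    """plate frame: origin at plate_edge; columns x,y,z"""
    c,n,ex,ey,ctr,wh,a,rs,q=platefit(f)
    cx=c+ctr[0]*ex+ctr[1]*ey
    if wh[0]>wh[1]: a-=90
    a=np.radians((a+45)%90-45)
    x=np.cos(a)*ex+np.sin(a)*ey; y=np.cross(n,x)
    return np.c_[x,y,n],cx,sorted(wh),rs
E
python3 - <<'E'
from fit import *
import pickle
d=pickle.load(open("d1.pkl","rb"))
R,c,wh,rs=frame(d["tab"]); print(R.round(4),c,wh)
# tool: x=R.x, z=-n, y=-R.y
q=Rot.from_matrix(np.c_[R[:,0],-R[:,1],-R[:,2]]).as_quat()
p=c+R@[0,0,.16]+np.array([0,-.0,0]); j=inverse_kinematics(p,q); print(j)
move_ptp(p+[0,0,.15],q); move_ptp(p,q)
f=capture("wrist"); d["close"]=f
cv2.imwrite("pics/close.png",cv2.resize(f["image"],None,fx=1.25,fy=1.25)); 
R2,c2,wh2,rs2=frame(f); print(R2.round(4),c2,wh2,rs2,np.arccos(R2[2,2]),np.arctan2(-R2[1,2],-R2[0,2]),np.arctan2(R2[1,0],R2[0,0]),f["intrinsics"][0,0],current_clock())
for qn in ["seat_pin","clamp_arm","clamp_handle"]:
    r=silhouettes("wrist",qn); print(qn,[(round(x["conf"],2),np.round(x["xy"]).tolist(),int(x["region"].sum())) for x in r[:2]])
pickle.dump(d,open("d1.pkl","wb"))
E
```

```text
[[ 0.8832 -0.2335 -0.4068]
 [ 0.2107  0.9724 -0.1006]
 [ 0.419   0.0032  0.908 ]] [0.51347018 0.06057297 0.08825425] [0.12234533578157425, 0.20287512242794037]
[-0.21626507 -0.08403556  2.12261101  0.28174598  0.73064589 -0.62634398]
[[ 0.8837 -0.231  -0.407 ]
 [ 0.209   0.9729 -0.0984]
 [ 0.4188  0.0018  0.9081]] [0.51314883 0.06079021 0.08836901] [0.12267672270536423, 0.20281049609184265] 0.0007205898261975203 0.43207474111470906 0.2370934140117314 0.23227167237509616 295.1073247142273 7.6417
seat_pin []
clamp_arm [(0.7, [371.0, 23.0], 1082), (0.29, [331.0, 132.0], 47847)]
clamp_handle []
```

View pics/close.png

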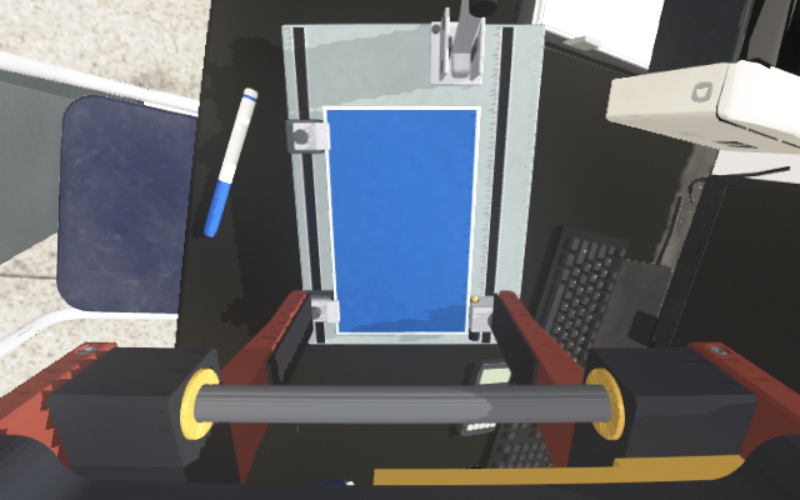

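The close view is consistent with the first fit (blue face with a white rim). The stop is at about (482,312) in the shown picture, with its brass pin at (474,298). The two plate fits agree to 0.3 mm. I compute the stop's face position and then pick the square.

```bash
python3 - <<'E'
from fit import *
import pickle,json
d=pickle.load(open("d1.pkl","rb")); f=d["close"]
R,c,_,_=frame(f)
t,y=.432,.2347
R=Rot.from_euler("ZY",[y,-t]).as_matrix(); print(R.round(4))
O=c+R@[.065,.0215,0]; print("edge",O)
json.dump(dict(R=R.tolist(),O=O.tolist()),open("pf.json","w"))
C=-f["R"].T@f["t"]
def ray(u,v,z):
    s=undist(f,[[u,v]])[0]; dd=np.r_[s,1]@f["R"]; X=C+dd*((O+R[:,2]*z-C)@R[:,2]/(dd@R[:,2])); return ((X-O)@R*1000).round(1)
print("pin",ray(474/1.25,298/1.25,-.006),"stop top edge",ray(384,237,.010))
L=((cloud(f)-O)@R*1000).round(0)
for v in range(228,250,2): print(v,[tuple(L[v,u].astype(int)) for u in (380,386,391)])
E
python3 - <<'E'
from h import *
y=-np.radians(1.8); q=down(y)
g=np.array([.5016,-.3712,0])
move_ptp(g+[0,0,.16],q); 
f=capture("wrist"); cv2.imwrite("pics/pre.png",f["image"])
import pickle; pickle.dump(f,open("pre.pkl","wb"))
P=cloud(f); m=(P[...,2]>.044)&(P[...,2]<.056)&(abs(P[...,0]-.5)<.04)&(abs(P[...,1]+.37)<.05)&(f["range_z"]>0)
print(m.sum(),cv2.minAreaRect((P[m][:,:2]*1000).astype(np.float32)),P[m].mean(0))
m=(P[...,2]>.018)&(P[...,2]<.025)&(abs(P[...,0]-.51)<.09)&(abs(P[...,1]+.37)<.09)&(f["range_z"]>0)
print(m.sum(),cv2.minAreaRect((P[m][:,:2]*1000).astype(np.float32)),np.median(P[m][:,2]),current_clock())
E
```

```text
[[ 0.8832 -0.2326 -0.4072]
 [ 0.2112  0.9726 -0.0974]
 [ 0.4187  0.      0.9081]]
edge [0.56555913 0.09542791 0.11558372]
pin [  5.8 -91.5  -6. ] stop top edge [  7.8 -82.4  10. ]
228 [(np.int64(9), np.int64(-83), np.int64(-18)), (np.int64(16), np.int64(-83), np.int64(-18)), (np.int64(22), np.int64(-83), np.int64(-18))]
230 [(np.int64(9), np.int64(-86), np.int64(-19)), (np.int64(16), np.int64(-86), np.int64(-19)), (np.int64(23), np.int64(-86), np.int64(-19))]
232 [(np.int64(9), np.int64(-88), np.int64(-18)), (np.int64(17), np.int64(-89), np.int64(-19)), (np.int64(22), np.int64(-88), np.int64(-17))]
234 [(np.int64(9), np.int64(-91), np.int64(-18)), (np.int64(17), np.int64(-91), np.int64(-18)), (np.int64(23), np.int64(-91), np.int64(-19))]
236 [(np.int64(7), np.int64(-89), np.int64(-7)), (np.int64(17), np.int64(-94), np.int64(-18)), (np.int64(23), np.int64(-93), np.int64(-17))]
238 [(np.int64(6), np.int64(-90), np.int64(-4)), (np.int64(15), np.int64(-93), np.int64(-11)), (np.int64(21), np.int64(-93), np.int64(-11))]
240 [(np.int64(6), np.int64(-92), np.int64(-3)), (np.int64(14), np.int
[... 200 characters left out ...]
4(0))]
244 [(np.int64(5), np.int64(-93), np.int64(6)), (np.int64(12), np.int64(-94), np.int64(5)), (np.int64(18), np.int64(-94), np.int64(5))]
246 [(np.int64(4), np.int64(-94), np.int64(9)), (np.int64(11), np.int64(-94), np.int64(10)), (np.int64(17), np.int64(-94), np.int64(9))]
248 [(np.int64(4), np.int64(-97), np.int64(9)), (np.int64(11), np.int64(-97), np.int64(10)), (np.int64(17), np.int64(-97), np.int64(10))]
1545 ((501.38787841796875, -371.97003173828125), (64.56999206542969, 24.01982307434082), 87.79510498046875) [ 0.50159583 -0.37013688  0.04985164]
10240 ((492.0820617675781, -372.6248474121094), (139.40365600585938, 139.46487426757812), 88.28083801269531) 0.020531243794261307 9.4083
```

The stop's face is at about y = -93.5 mm in the plate frame. The handle fit agrees with the earlier one, so I grasp it.

```bash
python3 - <<'E'
from h import *
q=down(-0.034); g=np.array([.5015,-.3715,0])
move_gripper(.05)
print(servo_line(g+[0,0,.0255],q,rate=.12,contact_N=6),current_position(),current_clock())
F0=np.array(current_force())
move_gripper(.015); print("gap",current_finger_gap(),np.array(current_force())-F0,current_position())
servo_line(g+[0,0,.06],rate=.06)
sleep(.2); F1=np.array(current_force());print("lift",F1-F0,current_torque(),current_finger_gap())
servo_line(g+[0,0,.25],rate=.25)
f=capture("wrist"); cv2.imwrite("pics/held.png",f["image"]); print(current_clock())
E
```

```text
False [ 0.50205241 -0.37198599  0.0262743 ] 11.4333
gap 0.023881726258626928 [-0.34465101  0.63069575  2.79062587] [ 0.50185495 -0.37168733  0.02585868]
lift [-0.57114667  0.11357782 -3.27692952] [-0.05796387  0.11095041 -0.04043593] 0.023915872186803445
13.8417
```

View pics/held.png

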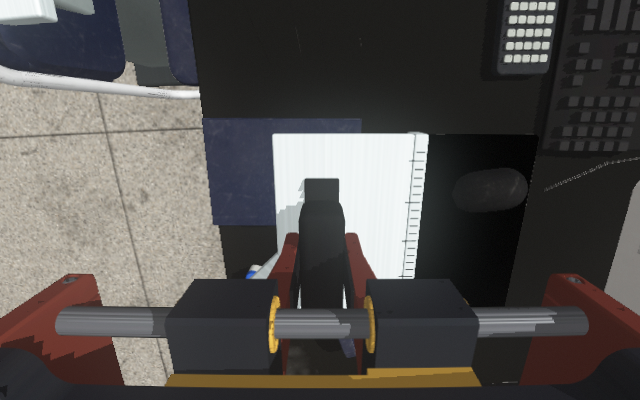

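The picture shows the square held by its handle between the pads (320,230), flange graduations at (410,200), and web level. Next I carry it over, lower it to contact and feel the upper edge.

```bash
cat > pf.py <<'E'
from h import *
import json
_d=json.load(open("pf.json")); R=np.array(_d["R"]); O=np.array(_d["O"])
def ori(dy=0): # extra yaw about plate normal
    Q=R@Rot.from_euler("z",dy).as_matrix(); return Rot.from_matrix(np.c_[Q[:,0],-Q[:,1],-Q[:,2]]).as_quat()
def tcp(s): return O+R@(np.array(s)+[-.052,0,.010])
def sq(): return (np.array(current_position())-O)@R-[-.052,0,.010]
def F(): return np.array(current_force())@R
def T(): return np.array(current_torque())@R
def st(n,F0=0,T0=0): print(n,"s",(sq()*1000).round(2),"F",(F()-F0).round(2),"T",(T()-T0).round(3),"t",round(current_clock(),2))
E
python3 - <<'E'
from pf import *
a=[.012,-.0115,.10]; print(inverse_kinematics(tcp(a),ori()))
move_ptp(tcp(a),ori()); servo_line(tcp([.012,-.0115,.018]),ori(),rate=.12); sleep(.3)
F0,T0=F(),T(); st("hover"); np.savez("base.npz",F0=F0,T0=T0)
print(servo_line(tcp([.012,-.0115,-.008]),ori(),rate=.02,contact_N=3)); st("down",F0,T0)
f=capture("wrist"); cv2.imwrite("pics/dn.png",f["image"])
E
```

```text
[-0.12398402  0.04286686  2.10967017  0.2641886   0.59784063 -0.54812398]
hover s [ 12.41 -11.57  18.5 ] F [-1.1   0.18 -2.82] T [-0.044  0.579 -0.046] t 16.58
True
down s [ 11.91 -11.42  -0.87] F [2.05 0.25 4.67] T [ 0.024 -0.457  0.096] t 17.48
```

```bash
python3 - <<'E'
from pf import *
b=np.load("base.npz"); F0,T0=b["F0"],b["T0"]
s=sq(); sleep(.2); st("hold",F0,T0)
servo_line(tcp(s+[0,0,.0004]),ori(),rate=.01); sleep(.2); st("up.4",F0,T0)
s=sq()
print(servo_line(tcp([-.006,s[1],s[2]]),ori(),rate=.015,contact_N=4)); st("x",F0,T0); sleep(.2); st("x2",F0,T0)
f=capture("wrist"); cv2.imwrite("pics/x1.png",f["image"])
E
```

```text
hold s [ 11.46 -11.32  -0.88] F [ 2.85 -0.42  5.81] T [-0.144 -0.743  0.104] t 17.73
up.4 s [ 11.33 -11.2   -0.63] F [-0.48 -0.22  0.13] T [ 0.039 -0.068  0.094] t 18.28
True
x s [  1.22 -11.37  -0.71] F [ 3.19 -0.73  1.44] T [ 0.051 -0.718  0.109] t 19.04
x2 s [  1.23 -11.35  -0.82] F [ 4.33 -1.22  4.91] T [-0.114 -0.987  0.087] t 19.24
```

View pics/x1.png

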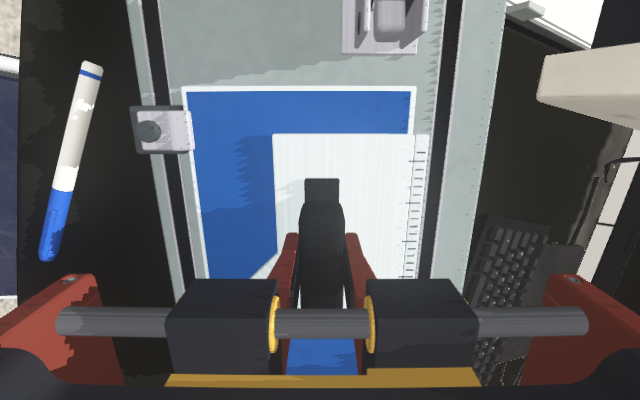

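Contact came at x ≈ 1.2 mm, and the picture shows the flange (col ~415–428) against the plate's rim. Next I check the yaw by feel.

```bash
python3 - <<'E'
from pf import *
b=np.load("base.npz"); F0,T0=b["F0"],b["T0"]
s=sq(); s[2]+=.0003
for dy in (0,.006,.012,.006,0,-.006,-.012,-.006,0):
    servo_line(tcp(s),ori(dy),rate=.02); sleep(.12); st(f"{dy}",F0,T0)
E
```

```text
0 s [  1.25 -11.33  -0.57] F [ 3.36 -0.15  0.13] T [ 0.015 -0.865  0.031] t 19.66
0.006 s [  1.35 -11.43  -0.55] F [ 4.23 -0.58 -0.06] T [-0.099 -0.853 -0.273] t 20.02
0.012 s [  1.63 -11.61  -0.5 ] F [ 3.93 -0.98 -1.88] T [-0.386 -0.997 -0.404] t 20.39
0.006 s [  1.29 -11.38  -0.5 ] F [ 4.54 -0.89 -0.18] T [-0.283 -0.979 -0.313] t 20.76
0 s [  1.25 -11.33  -0.51] F [ 4.95 -2.16 -2.05] T [-0.195 -1.046  0.046] t 21.12
-0.006 s [  1.26 -11.3   -0.51] F [ 4.49 -0.92 -1.37] T [-0.159 -0.96   0.275] t 21.49
-0.012 s [  1.51 -11.17  -0.48] F [ 6.34  0.02 -1.51] T [ 0.081 -1.101  0.52 ] t 21.86
-0.006 s [  1.28 -11.27  -0.5 ] F [ 5.72 -0.7  -0.23] T [-0.109 -1.045  0.409] t 22.23
0 s [  1.22 -11.3   -0.51] F [ 5.15  0.69 -0.5 ] T [-0.059 -1.062  0.107] t 22.59
```

Flush yaw is centred at dy≈0, with the torque saturating symmetrically on either side. Now I feel along the edge to the stop.

```bash
python3 - <<'E'
from pf import *
b=np.load("base.npz"); F0,T0=b["F0"],b["T0"]
s=sq(); s[0]+=.0001
print(servo_line(tcp([s[0],s[1]-.006,s[2]]),ori(.0005),rate=.02,contact_N=5)); st("y1",F0,T0)
print(servo_line(tcp([s[0],-.029,s[2]]),ori(.0005),rate=.012,contact_N=4)); st("y2",F0,T0); sleep(.15); st("y3",F0,T0)
E
```

```text
True
y1 s [  1.25 -12.43  -0.66] F [0.71 0.36 0.88] T [-0.095 -0.406  0.119] t 22.8
True
y2 s [  1.27 -22.71  -0.74] F [3.37 0.73 2.48] T [ 0.413 -0.769  0.178] t 23.66
y3 s [  1.27 -22.7   -0.83] F [4.27 0.76 4.31] T [ 0.186 -0.97   0.122] t 23.81
```

```bash
python3 - <<'E'
from pf import *
b=np.load("base.npz"); F0,T0=b["F0"],b["T0"]
s=sq(); s[2]=-.0006; s[0]+=.0001; y=s[1]
for i in range(12):
    y-=.0004; servo_line(tcp([s[0],y,s[2]]),ori(.0005),rate=.01); sleep(.08); st(round(y*1e3,1),F0,T0)
    if (F()-F0)[1]>4.5: break
f=capture("wrist")
E
```

```text
-23.1 s [  1.29 -22.77  -0.75] F [ 4.11  3.6  -0.04] T [ 0.59  -0.866  0.084] t 24.25
-23.5 s [  1.29 -22.78  -0.73] F [ 5.4   5.93 -1.55] T [ 0.939 -1.066  0.099] t 24.58
```

The stop is firm at y = -22.78 mm (Fy rises to 6 N with no further travel), and the edge is at x = 1.29 mm. I relax the push, release and retract.

```bash
python3 - <<'E'
from pf import *
b=np.load("base.npz"); F0,T0=b["F0"],b["T0"]
servo_line(tcp([.0012,-.0230,-.0009]),ori(.0005),rate=.01); sleep(.1); st("relax",F0,T0)
move_gripper(.034); st("open",F0,T0); print(current_finger_gap())
s=sq(); servo_line(tcp([s[0],s[1],.05]),ori(),rate=.10); 
servo_line(tcp([.01,.035,.10]),ori(),rate=.2); st("ret")
f=capture("wrist"); cv2.imwrite("pics/rel.png",f["image"])
import pickle; pickle.dump(f,open("rel.pkl","wb"))
E
```

```text
relax s [  1.29 -22.74  -0.87] F [4.01 5.25 3.22] T [ 0.734 -0.868  0.095] t 24.98
open s [  0.82 -23.06  -0.95] F [ 0.92 -0.08  1.24] T [-0.018 -0.314  0.09 ] t 25.38
0.033759446901816884
ret s [ 9.91 35.26 99.52] F [ 0.65 -0.46 -0.56] T [-0.067  0.271 -0.004] t 26.57
```

View pics/rel.png

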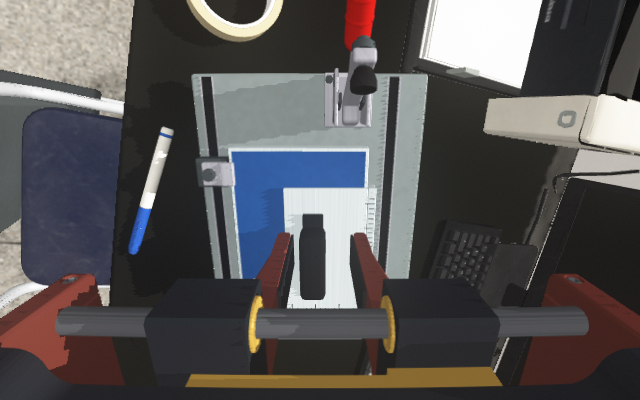

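```bash
python3 - <<'E'
from pf import *
import pickle
p=O+R@[-.09,.02,.20]; servo_line(p,ori(),rate=.25); move_gripper(.0)
f=capture("wrist"); pickle.dump(f,open("rel2.pkl","wb"))
q=project(f,O+R@[.0,-.094,0])[0].astype(int); print(q,current_clock())
u,v=np.clip(q,[60,45],[580,355]); cv2.imwrite("pics/stop.png",cv2.resize(f["image"][v-80:v+45,u-100:u+60],None,fx=5,fy=5,interpolation=cv2.INTER_CUBIC)[:600,:800])
L=(cloud(f)-O)@R*1000; ok=f["range_z"]>0
hx=ok&(L[...,2]>32)&(L[...,2]<38)&(abs(L[...,0]+52)<30)&(L[...,1]<25)&(L[...,1]>-65)
print(hx.sum(),cv2.minAreaRect(L[hx][:,:2].astype(np.float32)))
w=ok&(L[...,2]>2)&(L[...,2]<8)&(L[...,0]>-120)&(L[...,0]<14)&(L[...,1]<60)&(L[...,1]>-93)&(f["image"].min(2)>120)
print(w.sum(),np.median(L[w][:,2]),np.percentile(L[w],[1,99],axis=0).round(1))
E
```

```text
[387 258] 27.9083
904 ((-51.783084869384766, -23.178184509277344), (22.44258689880371, 63.78786087036133), 0.8641933798789978)
5684 4.612067183050012 [[-99.5 -91.2   2.8]
 [  7.5  45.8   6.4]]
```

View pics/stop.png

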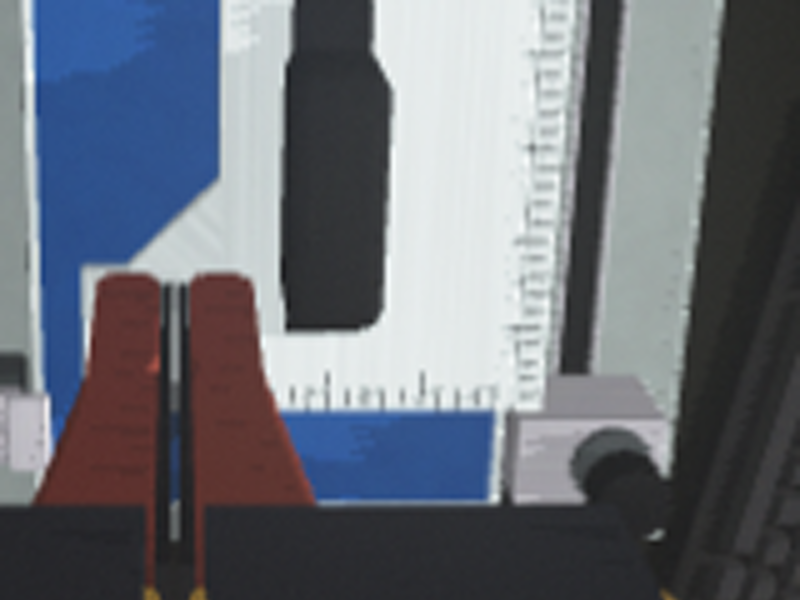

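The handle measures at (-51.8, -23.2) mm against the expected (-52 + 1.2, -22.8) mm, so it is home. The picture shows the flange end (515,400) butted on the stop, with no pin or gap visible. Now I press the clamp handle down along its arc with the closed fingers.

```bash
cat > cl.py <<'E'
from pf import *
piv=np.array([-.019+.001,.141,.017-.0008])
def pose(th,off,r=.085,k=.4):
    p=piv+[0,r*np.cos(th)-(.009+off)*np.sin(th),r*np.sin(th)+(.009+off)*np.cos(th)]
    ph=k*th; Q=R@Rot.from_euler("x",ph).as_matrix()  # rotate normal toward -y
    return O+R@p, Rot.from_matrix(np.c_[Q[:,0],-Q[:,1],-Q[:,2]]).as_quat()
E
python3 - <<'E'
from cl import *
t0=np.radians(46)
p,q=pose(t0,.09); print(inverse_kinematics(p,q)); move_ptp(p,q)
p,q=pose(t0,.03); servo_line(p,q,rate=.12); sleep(.2); F0=F(); np.save("F0c.npy",F0); st("pre")
f=capture("wrist"); cv2.imwrite("pics/ch.png",f["image"])
th=t0
p,q=pose(t0,-.002); print(servo_line(p,q,rate=.03,contact_N=2)); st("touch",F0)
E
```

```text
[-0.05453377  0.02053097  2.05573791  0.59595398  0.83436681 -0.71624228]
pre s [ 34.59 171.4   94.92] F [ 0.55 -1.03 -0.24] T [-0.132  0.202  0.066] t 29.37
True
touch s [ 33.44 192.22  74.83] F [0.35 1.09 1.02] T [-0.178  0.187  0.023] t 30.27
```

View pics/ch.png

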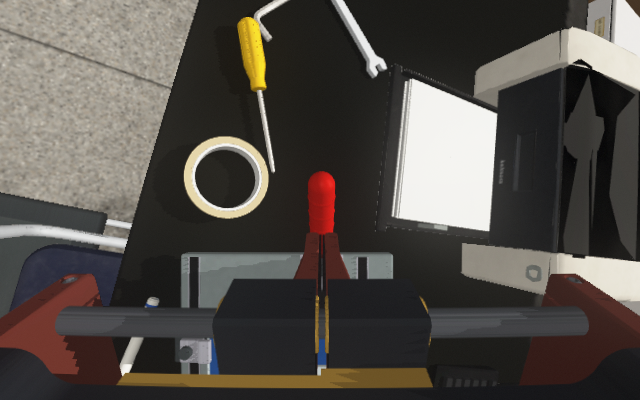

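The picture shows the fingertips right over the red grip (322,230), clear of the tape and screwdriver. Contact came where expected, so I press along the arc.

```bash
python3 - <<'E'
from cl import *
F0=np.load("F0c.npy")
for d in list(range(42,5,-6))+[4,2,0,-1,-2,-3,-4,-5]:
    p,q=pose(np.radians(d),-.001); servo_line(p,q,rate=.06 if d>5 else .03)
    P=(np.array(current_position())-O)@R-piv; f=F()-F0
    print(d,(P*1000).round(1),f.round(1),round(current_clock(),2))
    if abs(f).max()>28: break
E
```

```text
42 [-0.4 58.3 62.8] [-0.7  0.7  0.1] 30.57
36 [-0.2 64.4 56.6] [0.1 1.6 0.9] 30.88
30 [-0.2 69.8 49.5] [-0.8  1.1  0.4] 31.18
24 [-0.2 74.5 42. ] [-0.1  1.7  0.1] 31.48
18 [-0.3 78.4 34. ] [-1.   0.9  0.4] 31.77
12 [-0.3 81.6 25.6] [-0.1  1.4 -0.3] 32.08
6 [-0.3 83.8 17. ] [-0.6  1.3  0.3] 32.38
4 [-0.1 84.1 14.1] [-0.6  0.5  0.7] 32.62
2 [-0.1 84.7 11.1] [-0.6  1.6  0.4] 32.88
0 [-0.1 85.1  8. ] [-1.1  0.8 -1. ] 33.12
-1 [ 0.  85.1  7.2] [-1.6  0.4 10.4] 33.38
-2 [ 0.1 85.1  6.5] [-2.9  0.5 23.2] 33.62
-3 [ 0.2 85.2  5.9] [-5.4 -1.  36.2] 33.88
```

```bash
python3 - <<'E'
from cl import *
F0=np.load("F0c.npy")
p,q=pose(0,.0); servo_line(p,q,rate=.05); print((F()-F0).round(1))
p,q=pose(0,.06); servo_line(p,q,rate=.15)
p=O+R@[-.10,.12,.20]; servo_line(p,ori(),rate=.25)
f=capture("wrist"); cv2.imwrite("pics/after.png",f["image"]);print(current_clock(),project(f,[O+R@(piv+[0,.08*np.cos(a),.08*np.sin(a)]) for a in (0,.803)]))
import pickle; pickle.dump(f,open("after.pkl","wb"))
E
```

```text
[-0.5  1.6  0.6]
35.5917 [[396.01866379  90.95897233]
 [409.04374908 114.88671137]]
```

View pics/after.png

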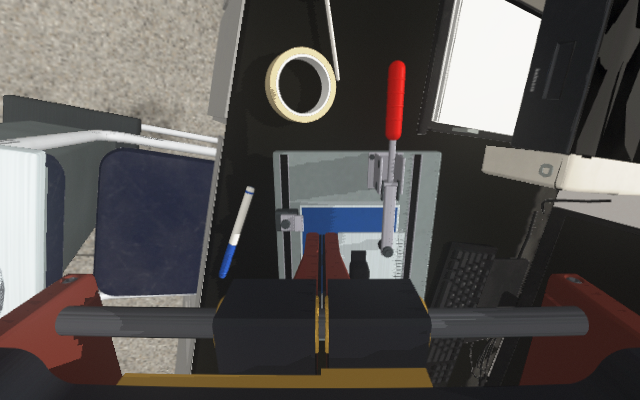

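The handle is down (red grip at (396,100), where a level handle projects), and the arm's foot is on the web at (387,250). Last I check the angle, the seat and the stop numerically.

```bash
python3 - <<'E'
from pf import *
from cl import piv
p=O+R@[-.09,.02,.22]; servo_line(p,ori(),rate=.25)
f=capture("wrist"); L=(cloud(f)-O)@R*1000; ok=f["range_z"]>0
hx=ok&(L[...,2]>32)&(L[...,2]<38)&(abs(L[...,0]+52)<30)&(L[...,1]<25)&(L[...,1]>-65)&(f["image"].max(2)<90)
print(hx.sum(),cv2.minAreaRect(L[hx][:,:2].astype(np.float32)))
for n in ("w","a"):
    import pickle
    g=f if n=="w" else pickle.load(open("after.pkl","rb")); M=(cloud(g)-O)@R*1000; im=g["image"].astype(int)
    r=(g["range_z"]>0)&(im[...,2]>150)&(im[...,1]<60)&(im[...,0]<60)&(abs(M[...,0]+19)<5)&(M[...,1]>165)
    if r.sum()>20: y,z=M[r][:,1]-141,M[r][:,2]-16; print("handle slope deg",np.degrees(np.polyfit(y,z,1)[0]),"z over pivot",np.median(z),r.sum())
q=project(f,O+R@[.0,-.094,0])[0].astype(int);u,v=q
cv2.imwrite("pics/stop2.png",cv2.resize(f["image"][v-110:v+30,u-90:u+60],None,fx=4.2,fy=4.2,interpolation=cv2.INTER_CUBIC)); print(current_clock())
E
```

```text
813 ((-52.126991271972656, -22.51382827758789), (22.754222869873047, 64.15435791015625), 1.1168221235275269)
handle slope deg -0.47207930348616833 z over pivot 7.954024632834868 416
handle slope deg -1.9044837445132663 z over pivot 7.620428516956851 692
36.2417
```

View pics/stop2.png

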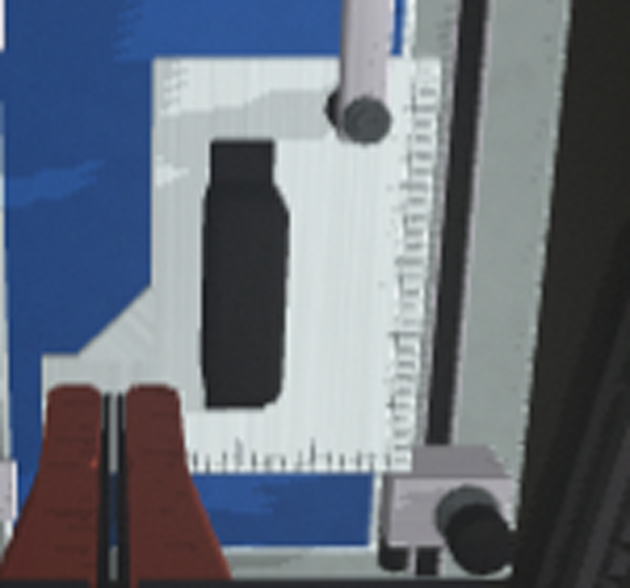

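```bash
python3 - <<'E'
from pf import *
import pickle
servo_line(O+R@[-.09,.02,.20],ori(),rate=.1); sleep(.2); g=capture("wrist"); f=pickle.load(open("rel2.pkl","rb"))
gr=lambda a:cv2.cvtColor(a["image"],cv2.COLOR_BGR2GRAY).astype(np.float32)
A,B=gr(f),gr(g)
u,v=project(f,O+R@[.0,-.094,0])[0].astype(int)
for n,(v0,v1,u0,u1) in dict(sqhandle=(v-70,v-8,u-50,u-15),scale=(v-60,v-2,u-5,u+14),stop=(v-8,v+22,u,u+40),plate=(v-80,v-40,u-100,u-65)).items():
    t=A[v0:v1,u0:u1]; s=B[v0-5:v1+5,u0-5:u1+5]; m=cv2.matchTemplate(s,t,cv2.TM_CCOEFF_NORMED); y,x=np.unravel_index(m.argmax(),m.shape)
    w,_=cv2.phaseCorrelate(t,B[v0:v1,u0:u1],cv2.createHanningWindow((u1-u0,v1-v0),cv2.CV_32F)); print(n,x-5,y-5,m.max().round(3),np.round(w,2))
print(np.round(f["t"]-g["t"],4),current_clock())
E
```

```text
sqhandle 0 0 0.988 [-0.35 -0.02]
scale 0 -3 0.922 [-0.1  -0.17]
stop 0 0 0.974 [-0.55  0.01]
plate 0 5 0.976 [-0.37  0.33]
[ 0.0003  0.0001 -0.0001] 36.8417
```

Clamping moved nothing: handle and stop shifted together to within a fraction of a pixel. I hand in the job.

```bash
python3 -c "
from bench import *
close_job(); print(current_clock())"
```

```text
the job is handed in; nothing more can be done
the job is handed in; nothing more can be done
```

The guide square is on the blue plate with its flange against the upper edge and its end against the stop. After I let go of it, I pressed the clamp handle fully down. I handed the job in at about 37 s with the arm clear of everything.

**How it was seated**
- **Upper edge:** I felt the flange against the edge at about 4–5 N. The yaw torque rose evenly to either side of the set angle, so the flange was flush along its length.
- **Stop:** I slid the square along until it was firm. The force rose to about 6 N with no further travel.
- **Clamp:** I pressed the handle to its end stop at about 36 N.

**Last checks**
- **Handle:** It stayed down after I let go, at about -0.5° to -1.9°. Fully down should be about -1.6°.
- **Arm:** The foot rests on the web.
- **Square:** Its handle is within about 1 mm of where I felt it home. It did not measurably move against the stop while clamping.

**Open points**
- **Pin:** I never saw the brass pin pressed in directly. I judge it from the firm stop and from seeing no gap in the picture.
- **Handle effort:** The force readings during the swing were 1–2 N, lower than the 2–6 N stated.
- **Yaw by camera:** The last two readings put the square's handle about 1° off. The feel test did not show this, and I took it as depth noise.
- **Image matching:** Two of the four patches, the flange scale and the plain plate, matched 3–5 pixels off. I put that down to their repeating or featureless patterns.
- **Other things:** I did not knowingly touch anything else on the bench, but I made no before-and-after check of those items.

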